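Bolt and lock the tool chest

ROBOT

A 7-joint arm with a two-finger parallel gripper is mounted at the origin on the work surface. World frame = base frame: x ahead of the robot, y to its left, z up, the work surface at z = 0. Lengths are in mm, angles in rad, forces in N, time in s.
With the tool pointing down it reaches from about 400 to 875 mm from the base axis. Payload 4.4 kg.
Tool frame: the origin (TCP) lies at the very end of the fingers, on their centre line; the grasp point (between the pads) lies 19 mm behind it; z points along the fingers, y is the line along which they close (so a half turn about z gives the same grasp; the last joint's range is limited). The gripper opens to 85 mm and grips with 20 to 120 N. Pads are 22 mm wide; open, the fingers measure 114 mm over their backs; the gripper's body (76 mm by 85 mm) begins 54 mm behind the grasp point. The pads swing forward as they close: fully open they stand 13 mm farther back than shut.
Start: joints at [-1.31, 0.628, 0.038, 1.517, -0.027, 0.996, -0.02], TCP at [208.636, 615.621, 231.313] pointing down, gripper open.
Joint ranges: [-3.06, 3.06], [-0.37, 2.12], [-1.25, 1.32], [0.18, 2.47], [-1.1, 4.24], [0.23, 1.98], [-2.94, 2.94]. Speed limits (rad/s): [2.57, 2.57, 3.14, 3.14, 3.14, 3.14, 3.14].

INTERFACE

Orientations are given as [roll, pitch, yaw] about the fixed x, y, z axes, in that order (R = Rz(yaw) Ry(pitch) Rx(roll)).
In Python, from cell import status, get_image, ctrl, models gives the robot as it stands.
- The arm moves only by the shell command python3 -m handwheel 'ROWS' [OPENING]. ROWS is JSON, a list of rows, each an object with "delta_pos": the shift along the world's x, y, z in cm, a list of three; "yaw": the turn about the world's z in rad. A call has 1 to 10 rows; each row shifts and turns the commanded pose from where the row before left it; what a row does not reach is not made up. A row lasts 1/12 s, in which the tool goes at most 41.7 mm and 7.16 degrees, less where a joint would pass 70% of its speed; a pose out of reach is approached as far as the arm can. A call is refused whole if a number of a shift passes 4.17 or a number of a turn 0.125, either way. A call with a gripper value outside its range is refused whole. OPENING is the opening, from -1 (shut) to 1 (fully open), set as the call begins (- or left out, the last holds). The fingers move at their own pace and stop on an object; the grip force is fixed at half the most. Time passes only in rows, so rows that do not move let the fingers close. It gives the time, the measured TCP pose, the force, the opening and the grip force at its end, in the units of the state.
- status.read_state(): the state, without advancing time (a new reading comes with each control period).
- get_image(name): name is "scene" or "top" or "wrist"; returns a dict with "color" (384x512x3 uint8, red, green, blue), "z_map" (384x512 float32, mm along the optical axis (not along the pixel's ray), 0 where there is no reading), "fx", "fy", "cx", "cy" (pixels), "k1" (the pictures are not rectified: a ray, as slopes to the right and down, at radius r is drawn at 1 + k1 r^2 times it, then the intrinsics apply), "position" and "rotation" of the camera in the world; the wrist camera has in their place "hand_eye" (4x4, takes a point from camera to tool coordinates, whose origin is the TCP and whose axes are the flange's). Camera axes: x right, y up, looking along -z (the intrinsics and any distortion apply to the point x, -y, -z); pixel columns grow to the right and rows downward; lengths in mm; the calibration is good to about 2 mm. A picture is of the moment at which its call begins: read the wrist's pose just before it.
- ctrl.finish_job(): hands the job in; it is judged then, once.
Trained networks look in a picture, given as the dict that the camera call returned (one of the last four; its "shot" number tells which), for a name from the list of things; names that differ only in an ending like _2 or _b are one class to them, and where a whole thing is asked for, a point or a joint stands for the part that bears it (a point fixed in the world has none). Each returns a list of dicts, best first, with "score" (0 to 1); they miss things now and then, are a little off and sometimes report something else, mostly with a low value. They report only what shows in the picture. A call takes as long as a camera call. They do not tell look-alikes from the thing itself.
- models.boxes_of(picture, name): "rect" ([left, top, right, bottom] in pixels, round what is visible of it).
The state is a dict: "clock": time; "qpos": joint angles; "qd": joint speeds; "tau": joint torques, N m; "eef_pos": TCP position; "tool_rot": TCP orientation; "force": force on the tool from outside, world axes, zero at the start; "torque": the same for the moment, N m; "width": finger opening in mm; "gripper_force": force on a finger pad.
Only numpy, scipy, OpenCV 4.12 (cv2) and the standard library are available. Lean on these libraries where they do the work, as an engineer would, in place of code of your own. Each camera call takes 0.05 s, during which the arm holds its last target. There are 200 camera calls.

TASK

Lock up the tool chest on the bench: first slide the bolt on its lid fully home into its keeper. Then take the key out of the wooden rack, put it fully home in the chest's lock and turn it clockwise (seen from above) to the stop. Leave the key standing in the turned lock, and leave the chisel and the bodkin standing in the rack.

Things in the scene. Friction and masses are not known exactly. Their poses are not given: they have to be found in the camera images.
- chest: low wooden chest fixed to the bench, 240 (x) x 280 (y) mm, lid flat at z = 70 mm; origin: centre of its underside, z up. On the lid along x = -30 mm: dark steel lock case (64 x 64 mm, 50 high) at y = -100 mm, the bolt with its knob, its two guide staples (28 mm across x, 8 long, 23 high) at y = -52 and 56 mm, the keeper at y = 102 mm. A loose jar (48 mm wide, 55 high) is near x = 85 mm, y = 0.
- bolt (a joint): how far the steel bolt has slid, in m: 0 = fully drawn back, 0.045 = fully home in the keeper, against its stop. It slides to the chest's +y and stays where it is left (friction about 2.5 N).
- bolt_knob (a point): grip point of the bolt's knob: upright steel post 14 mm in diameter; this point is on its axis, 38 mm above the lid, 11 mm below its top. The thick part reaches down to 22 mm above the lid; the bolt (12 mm thick) runs below, 4 to 16 mm above the lid. Moves with the bolt along the chest's +y; axes as the chest's.
- keeper (a point): centre of the keeper, a steel staple 18 mm long, 23 mm high, on the lid's fixed end strip, 10 mm above the lid. The bolt slides from the knob towards it.
- lock (a joint): turn of the lock's brass cylinder, rad: grows clockwise seen from above, from 0 (unlocked) to its stop at 1.5 (locked). Starts at 0.05 to 0.35; stays where it is left (friction about 0.06 N m). Inside, a cam blocks it until the bolt is home; turned, it holds the bolt there. The key has about 0.12 rad of play either way in the keyway.
- keyway (a point): mouth of the keyway, the slot in the brass cylinder (40 mm across) in the top of the lock case: the slot's centre at the cylinder's top face, 51 mm above the lid. x axis along the slot's length, turning with the cylinder; z up. At joint lock = 0 its x axis is the chest's +y. Slot 18 x 8 mm, upright, 29 mm deep.
- rack: wooden block fixed to the bench, 190 (x) x 56 (y) x 40 mm; origin: centre of its underside, z up. Three slots in its top along its x axis, at x = -60, 0 and 60 mm, each 19 x 9 mm (long along x), 30 deep, hold key, chisel and bodkin upright, in any order, shoulders resting on the top.
- key: steel key, about 70 g, 77 mm long, upright in the rack; the only one there with a flat round head (bow, 36 mm across along x, 10 thick along y). Flat blade 16 (x) x 6 (y) mm, 25 long with a rounded nose, then a round shoulder 26 mm across, 4 thick, and a 12 mm shank. Origin: blade tip; z up to the bow. Fits either way round; fully home when the shoulder rests on the cylinder's top face.
- key_bow (a point): centre of the key's bow, 59 mm above the blade's tip, 34 mm above the underside of the shoulder; take it here, fingers closing along the key's y
- key_shoulder (a point): centre of the underside of the key's shoulder, 25 mm above the blade's tip; meets the point keyway when the key is home
- chisel: small chisel in the rack, with a wooden round handle 26 mm in diameter, 84 mm long in all, on the same foot as the key: origin at the tip of its blade, z up. To be left alone.
- bodkin: bodkin in the rack, with a wooden ball 34 mm in diameter for a handle, 75 mm long in all, on the same foot as the key: origin at the tip of its blade, z up. To be left alone.
There are look-alikes about, which are no part of the job. Leave any blue, green or turquoise look-alike of the key alone.

How it is judged (in metres and radians):
On the way, in this order (a step that is already met when the one before it is completed fails the run):
1. the bolt is slid home in its keeper (to within 4 mm of its stop) (value of joint bolt above 0.041 m), for 0.2 s.
2. with the bolt home, the key is fully home in the keyway (shoulder within 4 mm of the keyway's mouth, upright) (value of joint bolt above 0.041 m and distance between key_shoulder and keyway below 0.004 m and angle between key's own z axis and vertical below 0.12 rad and angle between the x axis of key and the x axis of keyway, either way round below 0.3 rad), for 0.1 s.
3. the key, still home, has turned the lock clockwise to its stop (above 1.3 of 1.5 rad) (all of step 2 and value of joint lock above 1.3 rad), for 0.2 s.
At the end, for the whole second after the job is handed in: Bolt home (above 41 of 45 mm); lock turned to its stop (above 1.3 of 1.5 rad); key released, at rest in the keyway, shoulder within 4 mm of the mouth, upright to 0.12 rad, along the slot to 0.3 rad; chisel and bodkin still in the rack, upright to 0.3 rad (all of step 3 and linear speed of key below 0.02 m/s and angle between each of chisel, bodkin's own z axis and vertical below 0.3 rad); the robot touches nothing.
It fails at once if the chisel is pulled out or knocked over (moved over 20 mm) (distance of chisel from where it was at the start of the episode above 0.02 m).
It fails at once if the bodkin is pulled out or knocked over (moved over 20 mm) (distance of bodkin from where it was at the start of the episode above 0.02 m).
It also fails if it takes over 59 s, if anything falls off the work surface, if the arm or the gripper's body presses on something with over 40 N, if the wrist force passes 120 N, or if a joint passes its speed limit or range.

## Working session

There is one attempt and no reset: what is moved stays moved. The work goes in short steps, Python scripts to look and compute and a shell command to move; the robot and the scene stay as the last step left them, time stands still between calls to the robot, and variables do not carry over. Pictures are saved under pics/ and viewed, at most 13 in all, crops included, and the job is handed in when it is done.

```bash
mkdir -p pics; ls; cat > h.py <<'E'
import numpy as np, cv2
from cell import status, get_image, ctrl, models
from scipy.spatial.transform import Rotation as R
def cam(p):
    if "position" in p:
        r=np.array(p["rotation"]); 
        if r.shape!=(3,3): r=R.from_euler('xyz',r).as_matrix()
        return r,np.array(p["position"])
    s=p["st"]; T=np.array(p["hand_eye"]); Rt=R.from_euler('xyz',s["tool_rot"]).as_matrix()
    return Rt@T[:3,:3], Rt@T[:3,3]+np.array(s["eef_pos"])
def shot(name):
    s=status.read_state(); p=get_image(name); p["st"]=s; return p
def rays(p,uv):
    uv=np.asarray(uv,float).reshape(-1,1,2)
    K=np.array([[p["fx"],0,p["cx"]],[0,p["fy"],p["cy"]],[0,0,1]])
    n=cv2.undistortPoints(uv,K,np.array([p["k1"],0,0,0.]))[:,0]
    return np.c_[n[:,0],-n[:,1],-np.ones(len(n))]
def cloud(p):
    v,u=np.mgrid[0:384,0:512]; d=rays(p,np.c_[u.ravel(),v.ravel()])*p["z_map"].reshape(-1,1)
    r,t=cam(p); X=d@r.T+t; X[p["z_map"].ravel()==0]=np.nan; return X.reshape(384,512,3)
def onz(p,uv,z):
    r,t=cam(p); d=rays(p,uv)@r.T; return t+d*((z-t[2])/d[:,2])[:,None]
def save(p,f,crop=None,s=1.5):
    im=p["color"][...,::-1]
    if crop: l,t,r,b=crop; im=im[t:b,l:r]
    cv2.imwrite("pics/"+f,cv2.resize(im,None,fx=s,fy=s,interpolation=cv2.INTER_CUBIC))
E
python3 - <<'E'
from h import *
print(status.read_state())
for n in ["top","scene"]:
    p=shot(n); save(p,n+"0.png"); C=cloud(p)
    print(n,p["position"],p["rotation"],p["fx"],p["k1"])
    for k in ["chest","bolt","bolt_knob","keeper","lock","keyway","rack","key","chisel","bodkin"]:
        for b in models.boxes_of(p,k)[:4]:
            l,t,r,bb=map(int,b["rect"]); print(k,round(b["score"],2),(l,t,r,bb),C[min(383,(t+bb)//2),min(511,(l+r)//2)].round())
E
```

```text
pics
{'clock': 0.0, 'qpos': array([-1.30983607,  0.62931977,  0.03845459,  1.51836907, -0.02699466,
        0.99626758, -0.02000076]), 'qd': array([-0.00154237,  0.00126393,  0.00062015,  0.00115011, -0.00227693,
        0.00037392,  0.00018239]), 'tau': array([-1.07521406e-03, -5.63411915e+01,  1.22673512e+00, -1.93443561e+01,
        1.13329102e-02,  1.05344082e-02,  1.18767183e-07]), 'eef_pos': array([208.41891471, 615.0333539 , 230.40604354]), 'tool_rot': array([-3.13974757e+00,  3.47371684e-05,  2.81482433e+00]), 'force': array([ 0.50315442, -0.28835184,  0.13409239]), 'torque': array([-0.03017468,  0.00748634, -0.03845043]), 'gripper_force': 0.0, 'width': 85.55908093089388}
top [ 379.99585568  -11.86510566 1133.78425407] [ 0.17101911 -0.01257297 -1.56447582] 379.46976859084236 -0.0359806010319436
bolt 0.58 (146, 202, 186, 216) [516. 220.  86.]
bolt 0.43 (195, 208, 209, 228) [492. 119.  84.]
bolt_knob 0.67 (144, 199, 185, 215) [522. 226.  84.]
keeper 0.71 (113, 149, 234, 257) [535. 204.  73.]
lock 0.6 (193, 213, 210, 227) [483. 117. 124.]
keyway 0.6 (196, 210, 207, 229) [486. 11
[... 552 characters left out ...]
t 0.69 (224, 134, 361, 213) [572. 117.  70.]
bolt 0.56 (282, 139, 300, 156) [518. 228.  86.]
bolt 0.37 (201, 241, 215, 270) [ 563. -253.   71.]
bolt_knob 0.48 (226, 131, 361, 214) [573. 121.  71.]
keeper 0.59 (226, 131, 361, 216) [574. 120.  69.]
lock 0.51 (257, 144, 274, 151) [486. 125. 121.]
keyway 0.41 (259, 146, 270, 151) [486. 118. 121.]
rack 0.93 (167, 236, 245, 319) [ 574. -278.   39.]
key 0.77 (199, 241, 213, 267) [ 565. -261.   80.]
key 0.65 (266, 234, 280, 269) [ 656. -161.   51.]
key 0.57 (174, 231, 188, 257) [ 483. -237.   51.]
key 0.5 (140, 255, 155, 283) [ 477. -329.   56.]
chisel 0.93 (181, 257, 198, 288) [ 568. -316.   83.]
bodkin 0.59 (213, 222, 233, 249) [ 564. -201.   82.]
```

```bash
python3 - <<'E'
from h import *
p=shot("top");q=shot("scene")
a=cv2.resize(p["color"][120:280,100:380,::-1],None,fx=2.85,fy=2.85,interpolation=cv2.INTER_CUBIC)[:,:798]
b=cv2.resize(q["color"][120:320,120:400,::-1],None,fx=2,fy=2,interpolation=cv2.INTER_CUBIC)
cv2.imwrite("pics/a.png",a);cv2.imwrite("pics/b.png",b)
# height map fits
C=cloud(p)
z=C[...,2]
def rect(m,n):
    m=m.astype(np.uint8); k,l,st,_=cv2.connectedComponentsWithStats(m)
    i=1+np.argmax(st[1:,4]); P=C[l==i][:,:2].astype(np.float32)
    P=P[~np.isnan(P).any(1)]; print(n,len(P),cv2.minAreaRect(P),P.mean(0))
x,y=C[...,0],C[...,1]
rect((abs(z-70)<6)&(y>0),"lid"); rect((abs(z-40)<6)&(y<-100)&(abs(x-550)<60),"rack")
rect((abs(z-120)<8)&(y>0),"case")
E
```

```text
lid 7370 ((543.7210083007812, 205.37344360351562), (288.96197509765625, 250.53860473632812), 75.68106842041016) [541.10046 208.27771]
rack 949 ((556.2891235351562, -248.02037048339844), (55.15076446533203, 191.77947998046875), 0.24759995937347412) [ 554.05005 -246.9293 ]
case 565 ((489.986572265625, 116.31206512451172), (64.954833984375, 63.94307327270508), 75.82234191894531) [489.70648  115.955444]
```

View pics/a.png

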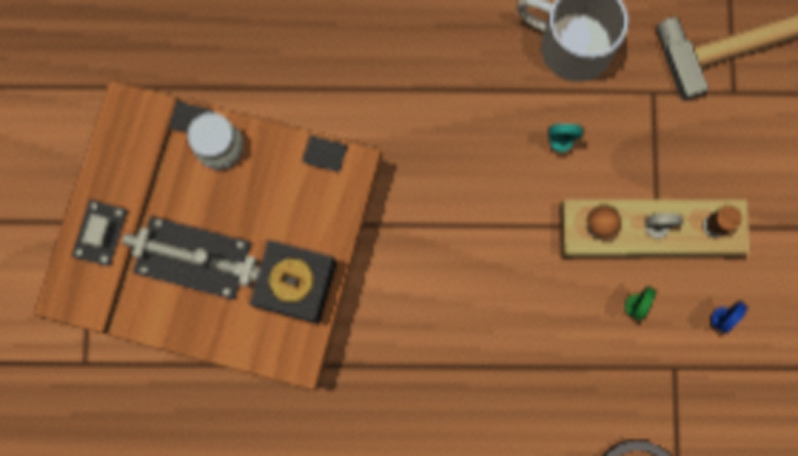

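View pics/b.png

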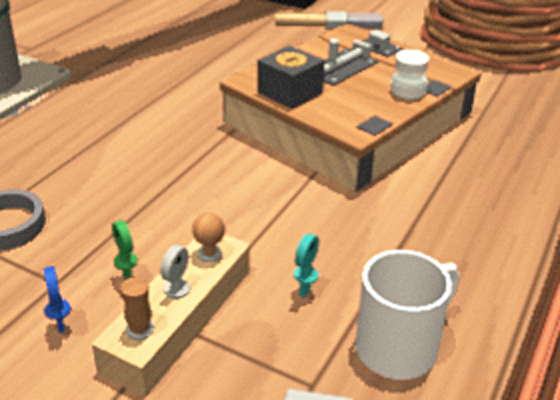

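Picture a (top crop): the chest is on the left, with keeper (100,230), knob (200,257) and lock (290,282). The rack holds bodkin (603,222), silver key (662,225) and chisel (722,222). Picture b confirms this order.
Could be taken for the key: teal (565,137), green (640,303), blue (730,315), and the silver one in the rack (662,225). The silver one fits the description.

```bash
cat >> h.py <<'E'
CH=np.array([543.8,205.4]); A=-0.250
def tochest(P):
    c,s=np.cos(A),np.sin(A); d=np.asarray(P)[...,:2]-CH
    return np.stack([d[...,0]*c+d[...,1]*s,-d[...,0]*s+d[...,1]*c],-1)
def toworld(x,y):
    c,s=np.cos(A),np.sin(A); return CH+np.array([x*c-y*s,x*s+y*c])
E
python3 - <<'E'
from h import *
p=shot("top"); C=cloud(p); Q=tochest(C); z=C[...,2]
for n,p in (("top",p),("scene",shot("scene"))):
    C=cloud(p); Q=tochest(C); z=C[...,2]
    m=(abs(Q[...,0]+30)<25)&(abs(Q[...,1])<62)&(z>98)
    P=Q[m]; print(n,len(P),P.mean(0) if len(P) else 0,np.c_[P,z[m]].round()[:40].tolist())
    m=(abs(C[...,0]-556)<40)&(abs(C[...,1]+248)<30)&(z>55)
    P=C[m]; print(len(P),P.mean(0),P.min(0),P.max(0))
print(toworld(-30,0))
E
python3 -m handwheel '[{"delta_pos":[3,-4,1],"yaw":-0.12},{"delta_pos":[3,-4,1],"yaw":-0.12},{"delta_pos":[3,-4,1],"yaw":-0.12},{"delta_pos":[3,-4,1],"yaw":-0.12},{"delta_pos":[3,-4,1],"yaw":-0.12},{"delta_pos":[3,-4,1],"yaw":-0.12},{"delta_pos":[3,-4,0],"yaw":-0.12},{"delta_pos":[3,-4,0],"yaw":-0.12},{"delta_pos":[3,-4,0],"yaw":-0.12},{"delta_pos":[2,-4,0],"yaw":-0.12}]' 1
```

```text
top 29 [-30.71461465 -10.91623685] [[-25.0, -7.0, 118.0], [-24.0, -10.0, 118.0], [-28.0, -5.0, 119.0], [-28.0, -8.0, 118.0], [-27.0, -11.0, 122.0], [-26.0, -13.0, 117.0], [-25.0, -14.0, 111.0], [-32.0, -3.0, 116.0], [-31.0, -6.0, 118.0], [-30.0, -8.0, 115.0], [-30.0, -11.0, 119.0], [-29.0, -14.0, 121.0], [-28.0, -16.0, 116.0], [-26.0, -14.0, 98.0], [-34.0, -4.0, 117.0], [-34.0, -7.0, 121.0], [-33.0, -9.0, 118.0], [-32.0, -12.0, 116.0], [-32.0, -15.0, 118.0], [-31.0, -16.0, 114.0], [-29.0, -16.0, 101.0], [-36.0, -7.0, 118.0], [-35.0, -10.0, 117.0], [-35.0, -12.0, 117.0], [-34.0, -14.0, 113.0], [-33.0, -15.0, 106.0], [-31.0, -16.0, 100.0], [-37.0, -11.0, 107.0], [-36.0, -12.0, 102.0]]
59 [ 555.14857036 -245.7688898    81.81225276] [ 551.41165054 -262.46910625   59.91963864] [ 562.1380506  -230.4683311    92.21530908]
scene 41 [-27.00140129 -14.13540683] [[-33.0, -11.0, 119.0], [-32.0, -9.0, 119.0], [-29.0, -8.0, 119.0], [-34.0, -16.0, 118.0], [-30.0, -16.0, 119.0], [-27.0, -15.0, 119.0], [-25.0, -13.0, 120.0], [-25.0, -8.0, 118.0], [-31.0, -18.0, 116.0], [-28.0, -17.0, 117.0], [-25.0, 
[... 269 characters left out ...]
24.0, -9.0, 109.0], [-32.0, -17.0, 106.0], [-30.0, -14.0, 106.0], [-24.0, -17.0, 109.0], [-24.0, -13.0, 108.0], [-24.0, -8.0, 106.0], [-32.0, -17.0, 103.0], [-28.0, -17.0, 104.0], [-25.0, -16.0, 105.0], [-22.0, -15.0, 106.0], [-25.0, -7.0, 102.0], [-31.0, -17.0, 100.0], [-27.0, -18.0, 102.0], [-25.0, -16.0, 102.0], [-24.0, -12.0, 101.0], [-23.0, -9.0, 100.0], [-26.0, -19.0, 100.0], [-26.0, -14.0, 98.0]]
211 [ 561.80177096 -252.04203295   77.9250145 ] [ 553.54534299 -266.36550092   55.02403083] [ 565.29861641 -231.76373096   92.73251006]
[514.73262735 212.82211878]
clock: 2.13
eef_pos: [451.3, 281.1, 280.8]
tool_rot: [3.139, -0.001, 1.609]
force: [0.7, 0.2, 0.2]
width: 85.3
gripper_force: 0.0
```

```bash
python3 -m handwheel '[{"delta_pos":[0,0,0],"yaw":-0.1},{"delta_pos":[0,0,0],"yaw":-0.1},{"delta_pos":[0,0,0],"yaw":-0.09},{"delta_pos":[0,0,0],"yaw":0}]'
python3 - <<'E'
from h import *
p=shot("wrist"); save(p,"w1.png"); C=cloud(p); Q=tochest(C); z=C[...,2]
m=(abs(Q[...,0]+30)<15)&(abs(Q[...,1])<40)&(z>108)
if m.any(): print("knob",m.sum(),np.median(Q[m],0),np.median(C[m],0))
m=(abs(z-120)<8)&(Q[...,1]<-60)
if m.any(): print("case",cv2.minAreaRect(C[m][:,:2].astype(np.float32)))
print(toworld(-30,-10.5),cam(p)[1])
E
```

```text
clock: 2.47
eef_pos: [449.5, 282.0, 280.4]
tool_rot: [3.141, -0.0, 1.322]
force: [0.0, -0.4, -0.0]
width: 85.4
gripper_force: 0.0
knob 200 [-31.44068783  -8.26173189] [511.3932585  205.37180341 118.81275844]
case ((489.949951171875, 116.15899658203125), (64.8418197631836, 64.6773681640625), 75.81005859375)
[512.13488578 202.64853835] [468.51178445 358.26194739 423.94987034]
```

View pics/w1.png

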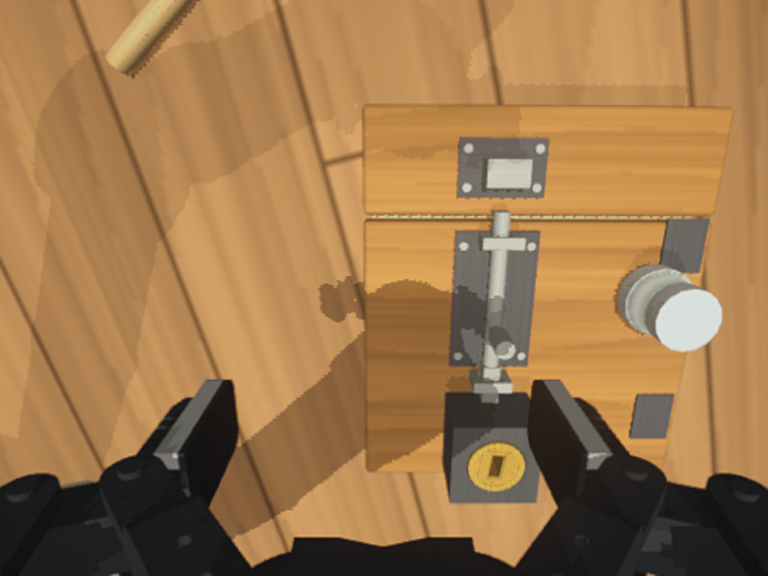

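```bash
python3 -m handwheel '[{"delta_pos":[2,-2.5,-2],"yaw":0},{"delta_pos":[2,-2.5,-3],"yaw":0},{"delta_pos":[2.25,-2.84,-3],"yaw":0},{"delta_pos":[0,0,-3],"yaw":0},{"delta_pos":[0,0,-2],"yaw":0},{"delta_pos":[0,0,0],"yaw":0},{"delta_pos":[0,0,0],"yaw":0},{"delta_pos":[0,0,0],"yaw":0}]'
python3 - <<'E'
from h import *
p=shot("wrist"); save(p,"w2.png"); C=cloud(p); Q=tochest(C); z=C[...,2]
m=(abs(Q[...,0]+30)<15)&(abs(Q[...,1])<40)&(z>115)
print("knob",m.sum(),Q[m].min(0),Q[m].max(0),C[m].mean(0))
E
```

```text
clock: 3.18
eef_pos: [509.0, 209.0, 156.4]
tool_rot: [3.14, -0.001, 1.327]
force: [0.2, -0.2, 1.1]
width: 85.6
gripper_force: 0.0
knob 3217 [-44.98493179 -16.77191993] [-15.00382458  14.25226627] [515.42120864 217.22596414 219.7300412 ]
```

View pics/w2.png

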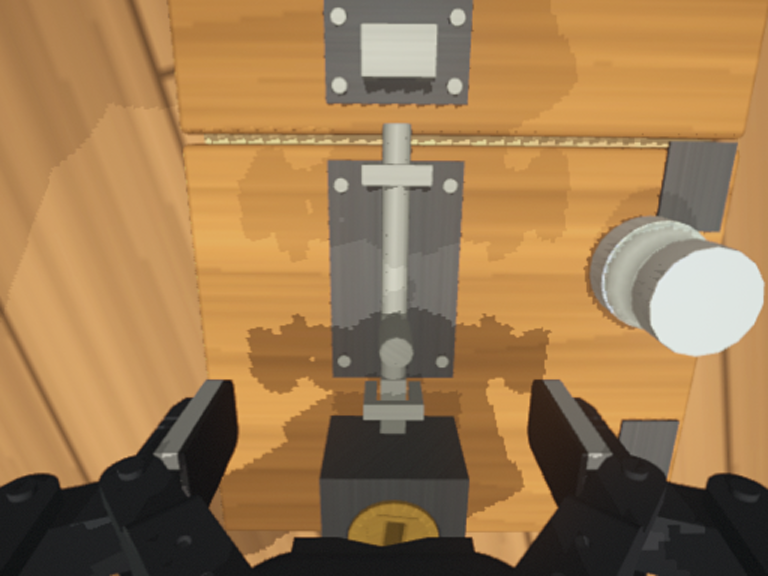

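```bash
python3 - <<'E'
from h import *
p=shot("wrist"); P=onz(p,[[264.5,235]],119); print(P,tochest(P),p["st"]["eef_pos"])
E
```

```text
[[512.98754926 202.38546774 119.        ]] [[-29.10875905 -10.54394006]] [509.2548724  209.2171191  156.84954655]
```

```bash
python3 -m handwheel '[{"delta_pos":[0.3,-0.67,-1],"yaw":0},{"delta_pos":[0,0,-2],"yaw":0},{"delta_pos":[0,0,-2],"yaw":0},{"delta_pos":[0,0,-1.2],"yaw":0},{"delta_pos":[0,0,0],"yaw":0},{"delta_pos":[0,0,0],"yaw":0}]'
python3 -m handwheel '[{"delta_pos":[0,0,0],"yaw":0},{"delta_pos":[0,0,0],"yaw":0},{"delta_pos":[0,0,0],"yaw":0},{"delta_pos":[0,0,0],"yaw":0},{"delta_pos":[0,0,0],"yaw":0},{"delta_pos":[0,0,0],"yaw":0}]' -1
```

```text
clock: 3.78
eef_pos: [511.4, 201.2, 93.2]
tool_rot: [-3.141, 0.0, 1.325]
force: [0.0, 0.1, 1.2]
width: 85.1
gripper_force: 0.0
clock: 4.28
eef_pos: [512.8, 201.5, 93.8]
tool_rot: [3.138, -0.001, 1.325]
force: [3.1, -1.9, 3.8]
width: 12.6
gripper_force: 38.5
```

```bash
python3 -m handwheel '[{"delta_pos":[0.25,0.97,0],"yaw":0},{"delta_pos":[0.25,0.97,0],"yaw":0},{"delta_pos":[0.25,0.97,0],"yaw":0},{"delta_pos":[0.25,0.97,0],"yaw":0},{"delta_pos":[0.19,0.78,0],"yaw":0},{"delta_pos":[0,0,0],"yaw":0},{"delta_pos":[0,0,0],"yaw":0},{"delta_pos":[0,0,0],"yaw":0}]'
```

```text
clock: 4.95
eef_pos: [521.3, 235.8, 93.7]
tool_rot: [-3.139, 0.017, 1.318]
force: [-6.5, -27.3, 20.1]
width: 11.9
gripper_force: 60.3
```

```bash
python3 - <<'E'
from h import *
p=shot("scene"); save(p,"s2.png",(260,120,360,200),7)
print(tochest(np.array(p["st"]["eef_pos"])))
E
```

```text
[-29.26573981  23.8612692 ]
```

View pics/s2.png

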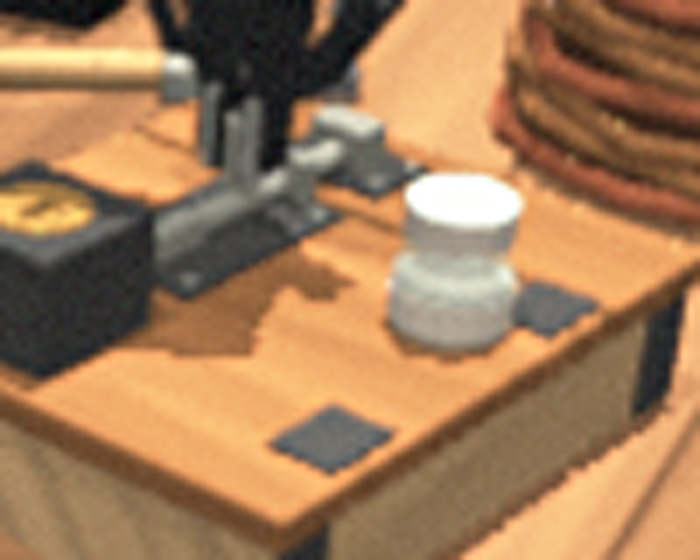

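```bash
python3 -m handwheel '[{"delta_pos":[0.1,0.4,0],"yaw":0},{"delta_pos":[0,0,0],"yaw":0},{"delta_pos":[0,0,0],"yaw":0}]'
python3 -m handwheel '[{"delta_pos":[0,0,0],"yaw":0},{"delta_pos":[0,0,0],"yaw":0},{"delta_pos":[0,0,0],"yaw":0},{"delta_pos":[0,0,3],"yaw":0},{"delta_pos":[0,0,4],"yaw":0},{"delta_pos":[0,-1,4],"yaw":0},{"delta_pos":[0,-4,4],"yaw":0},{"delta_pos":[0,-4,2],"yaw":0},{"delta_pos":[0,0,0],"yaw":0},{"delta_pos":[0,0,0],"yaw":0}]' 1
python3 - <<'E'
from h import *
p=shot("wrist"); save(p,"w3.png"); print(tochest(onz(p,[[0,0]],119)),cam(p))
E
```

```text
clock: 5.25
eef_pos: [521.4, 235.8, 93.7]
tool_rot: [-3.137, 0.022, 1.316]
force: [-8.4, -34.8, 23.8]
width: 12.2
gripper_force: 60.8
clock: 6.08
eef_pos: [525.1, 175.3, 253.0]
tool_rot: [3.139, -0.003, 1.323]
force: [0.5, -0.1, -0.3]
width: 85.8
gripper_force: 0.0
[[-201.88638112  106.74179745]] (array([[ 0.96963453,  0.23363879,  0.07226197],
       [-0.24455627,  0.9250598 ,  0.29061418],
       [ 0.00105211, -0.29946166,  0.95410775]]), array([543.6396819 , 251.28204725, 396.79163901]))
```

View pics/w3.png

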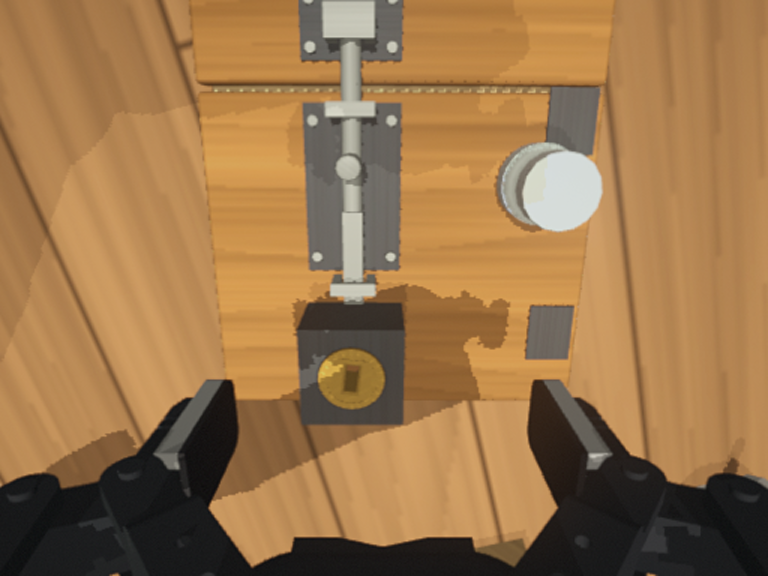

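```bash
cat > slot.py <<'E'
from h import *
p=shot("wrist")
r,t=cam(p); n=280
k=toworld(-30,-100); g=(np.mgrid[0:n,0:n]-n/2)/5.  # 5px/mm, chest axes: right=+x, up=+y
c,s=np.cos(A),np.sin(A); X=g[1]; Y=-g[0]
W=np.stack([k[0]+X*c-Y*s,k[1]+X*s+Y*c,np.full_like(X,121.)],-1)
d=(W-t)@r; a=d[...,0]/-d[...,2]; b=-d[...,1]/-d[...,2]; q=1+p["k1"]*(a*a+b*b)
im=cv2.remap(p["color"],(p["fx"]*a*q+p["cx"]).astype(np.float32),(p["fy"]*b*q+p["cy"]).astype(np.float32),cv2.INTER_CUBIC)
hsv=cv2.cvtColor(im,cv2.COLOR_RGB2HSV)
br=((hsv[...,0]>14)&(hsv[...,0]<35)&(hsv[...,1]>90)&(hsv[...,2]>60)).astype(np.uint8)
cs,_=cv2.findContours(br,cv2.RETR_EXTERNAL,cv2.CHAIN_APPROX_NONE); cc=max(cs,key=cv2.contourArea)
(ex,ey),ra=cv2.minEnclosingCircle(cc); print("cyl centre off mm",(ex-n/2)/5,-(ey-n/2)/5,"r",ra/5)
v=hsv[...,2].astype(float); rr=np.hypot(X-(ex-n/2)/5,Y+(ey-n/2)/5)
for th in (70,85,100,115):
    m=((v<th)&(rr<13)).astype(np.uint8); k_,l,st,ce=cv2.connectedComponentsWithStats(m)
    if k_<2: continue
    i=1+np.argmax(st[1:,4]); P=np.c_[X[l==i],Y[l==i]].astype(np.float32)
    ev,V=np.linalg.eigh(np.cov(P.T)); w=V[:,1]; w=w*np.sign(w[1])
    print(th,len(P)/25,cv2.minAreaRect(P),"lock(pca) %.3f"%np.arctan2(w[0],w[1]))
cv2.imwrite("pics/slot.png",cv2.resize(im[...,::-1],None,fx=2,fy=2))
E
python3 slot.py
```

```text
cyl centre off mm 0.1 -0.38648681640625 r 21.27331085205078
100 91.88 ((-0.07866883277893066, -1.2998666763305664), (14.505270004272461, 7.1391096115112305), 81.6070785522461) lock(pca) 0.153
115 117.56 ((-0.08600068092346191, -1.2019987106323242), (15.528066635131836, 8.372145652770996), 81.8698959350586) lock(pca) 0.154
```

View pics/slot.png

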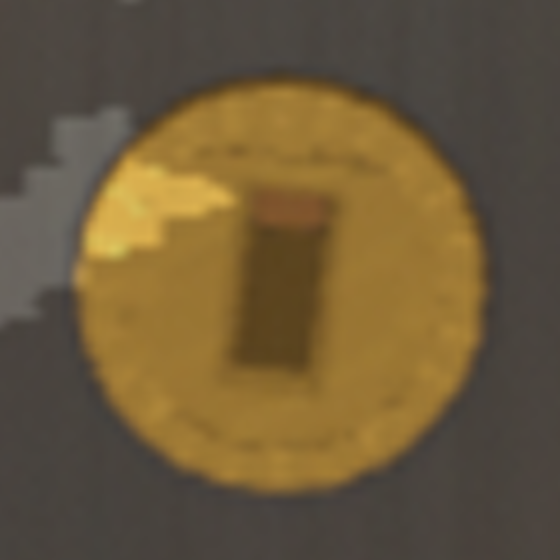

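```bash
python3 -m handwheel '[{"delta_pos":[0.3,-4,0],"yaw":0.025},{"delta_pos":[0.3,-4,0],"yaw":0.025},{"delta_pos":[0.3,-4,0],"yaw":0.025},{"delta_pos":[0.3,-4,0],"yaw":0.025},{"delta_pos":[0.3,-4,0],"yaw":0.025},{"delta_pos":[0.3,-4,0],"yaw":0.025},{"delta_pos":[0.3,-4,0],"yaw":0.025},{"delta_pos":[0.3,-4,0],"yaw":0.025},{"delta_pos":[0.3,-4,0],"yaw":0.025},{"delta_pos":[0.3,-4,0],"yaw":0.025}]'
python3 -m handwheel '[{"delta_pos":[0,-4,0],"yaw":0},{"delta_pos":[0,-4,0],"yaw":0},{"delta_pos":[0,-1,0],"yaw":0},{"delta_pos":[0,0,0],"yaw":0},{"delta_pos":[0,0,0],"yaw":0}]'
cat > key.py <<'E'
from h import *
p=shot("wrist"); C=cloud(p); z=C[...,2]; save(p,"k.png")
hsv=cv2.cvtColor(p["color"],cv2.COLOR_RGB2HSV)
m=(abs(C[...,0]-556)<45)&(abs(C[...,1]+248)<35)&(hsv[...,1]<70)&(z<97)
B=C[m&(z>62)]; S=C[m&(z>41)&(z<47)]
for n,P in(("bow",B),("shoulder",S)):
    if len(P)>5: print(n,len(P),cv2.minAreaRect(P[:,:2].astype(np.float32)),np.median(P,0),P.min(0),P.max(0))
m=(abs(z-40)<3)&(abs(C[...,0]-556)<45)&(C[...,1]<-140)&(C[...,1]>-360)
print("rack",cv2.minAreaRect(C[m][:,:2].astype(np.float32)))
print(cam(p)[1],[ (b["rect"],b["score"]) for b in models.boxes_of(p,"key")[:3]])
E
python3 key.py
```

```text
clock: 7.02
eef_pos: [555.1, -223.8, 249.8]
tool_rot: [-3.14, -0.002, 1.58]
force: [1.6, 0.5, 0.6]
width: 85.6
gripper_force: 0.0
clock: 7.43
eef_pos: [554.9, -312.6, 249.7]
tool_rot: [-3.14, -0.003, 1.576]
force: [-0.5, 1.0, 0.2]
width: 85.7
gripper_force: 0.0
bow 445 ((556.2438354492188, -248.34915161132812), (9.823817253112793, 33.285823822021484), 0.8209463953971863) [ 556.55879284 -247.52645665   90.56666676] [ 551.34307531 -264.9510345    79.78295834] [ 561.37857076 -231.70133467   93.99352895]
shoulder 213 ((556.5145263671875, -248.28683471679688), (25.247955322265625, 20.450244903564453), 0.3301604092121124) [ 562.82683648 -247.75919843   44.7405009 ] [ 543.88736419 -258.50557301   41.04015912] [ 569.15260538 -238.01952824   46.54710109]
rack ((556.2498168945312, -250.01031494140625), (56.270957946777344, 187.23558044433594), 0.5200979113578796)
[ 554.60518963 -234.42527524  393.41593379] [([156.1, 68.5, 190.5, 95.0], 0.76), ([150.8, 152.8, 182.3, 188.0], 0.74), ([246.2, 83.0, 270.0, 121.0], 0.65)]
```

View pics/k.png

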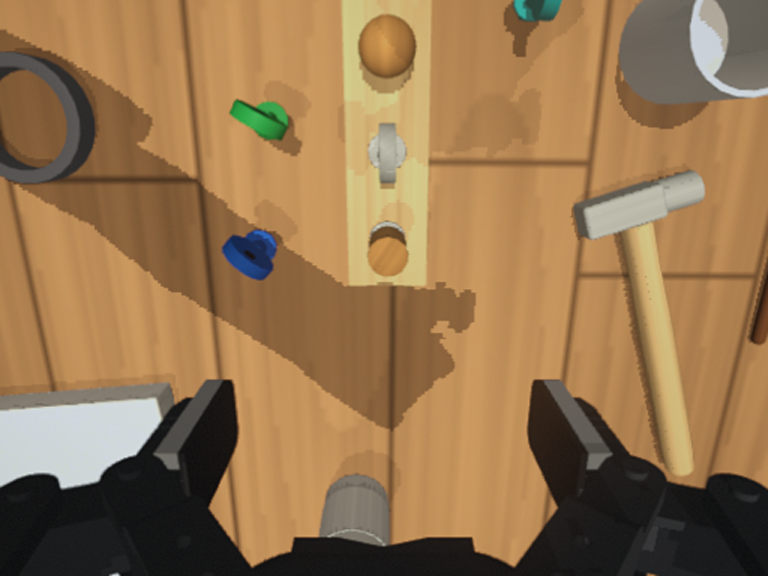

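```bash
python3 -m handwheel '[{"delta_pos":[0.15,3.2,-2],"yaw":0},{"delta_pos":[0,3.26,-3],"yaw":0},{"delta_pos":[0,0,-3],"yaw":0},{"delta_pos":[0,0,-3],"yaw":0},{"delta_pos":[0,0,0],"yaw":0},{"delta_pos":[0,0,0],"yaw":0}]' 0.3
```

```text
clock: 8.03
eef_pos: [555.4, -249.3, 142.3]
tool_rot: [-3.139, -0.002, 1.577]
force: [0.3, -0.7, 0.4]
width: 55.4
gripper_force: 0.0
```

```bash
python3 -m handwheel '[{"delta_pos":[0.1,0.12,-2],"yaw":0},{"delta_pos":[0,0,-2.5],"yaw":0},{"delta_pos":[0,0,-2.5],"yaw":0},{"delta_pos":[0,0,-1.7],"yaw":0},{"delta_pos":[0,0,0],"yaw":0},{"delta_pos":[0,0,0],"yaw":0}]'
python3 -m handwheel '[{"delta_pos":[0,0,0],"yaw":0},{"delta_pos":[0,0,0],"yaw":0},{"delta_pos":[0,0,0],"yaw":0},{"delta_pos":[0,0,0],"yaw":0},{"delta_pos":[0,0,0],"yaw":0},{"delta_pos":[0,0,0],"yaw":0}]' -1
```

```text
clock: 8.53
eef_pos: [557.7, -250.9, 57.6]
tool_rot: [3.14, 0.001, 1.575]
force: [-0.0, -0.5, -0.3]
width: 55.4
gripper_force: 0.0
clock: 9.03
eef_pos: [557.5, -250.9, 57.6]
tool_rot: [3.14, 0.001, 1.575]
force: [-0.5, 0.9, 6.5]
width: 8.9
gripper_force: 58.8
```

```bash
python3 -m handwheel '[{"delta_pos":[0,0,1.5],"yaw":0},{"delta_pos":[0,0,2],"yaw":0},{"delta_pos":[0,0,3],"yaw":0},{"delta_pos":[0,0,3],"yaw":0},{"delta_pos":[0,0,3],"yaw":0},{"delta_pos":[0,0,3],"yaw":0},{"delta_pos":[0,0,0],"yaw":0},{"delta_pos":[0,0,0],"yaw":0}]'
python3 - <<'E'
from h import *
p=shot("wrist"); C=cloud(p); s=p["st"]; print(s["eef_pos"],s["tool_rot"],s["width"])
Rt=R.from_euler('xyz',s["tool_rot"]).as_matrix(); T=(C-s["eef_pos"])@Rt
T[np.isnan(T)]=1e3
np.save("T.npy",T); save(p,"g.png",(190,240,330,384),4)
m=(abs(T[...,1])<16)&(abs(T[...,0])<40)&(T[...,2]>-25)&(T[...,2]<60)
for lo in range(-20,60,5):
    P=T[m&(T[...,2]>=lo)&(T[...,2]<lo+5)]
    if len(P): print(lo,len(P),P.min(0).round(1),P.max(0).round(1))
E
```

```text
clock: 9.7
eef_pos: [557.7, -251.1, 213.2]
tool_rot: [3.138, 0.001, 1.575]
force: [-0.9, 0.3, -1.6]
width: 9.3
gripper_force: 58.7
[ 557.65560305 -251.13657837  213.23375557] [3.13766659e+00 1.37192355e-03 1.57478235e+00] 9.270219555793368
-20 406 [  7.3 -15.9 -20. ] [ 20.7  16.  -15. ]
-15 305 [  7.4 -15.9 -15. ] [ 19.8  15.9 -10. ]
-10 170 [  7.6 -15.8 -10. ] [18.3 16.  -5. ]
-5 18 [ 11.4 -11.   -5. ] [12.2 10.8 -3.4]
10 649 [  3.7 -12.9  10.7] [15.7 12.2 15. ]
15 32 [  4.6 -13.   15. ] [15.1 11.8 16.7]
25 16 [10.1 -3.4 26.9] [10.7  2.1 29.9]
30 38 [10.  -3.5 30.1] [10.9  2.1 34.8]
35 11 [ 9.6 -2.4 35. ] [10.5  2.2 39.1]
```

View pics/g.png

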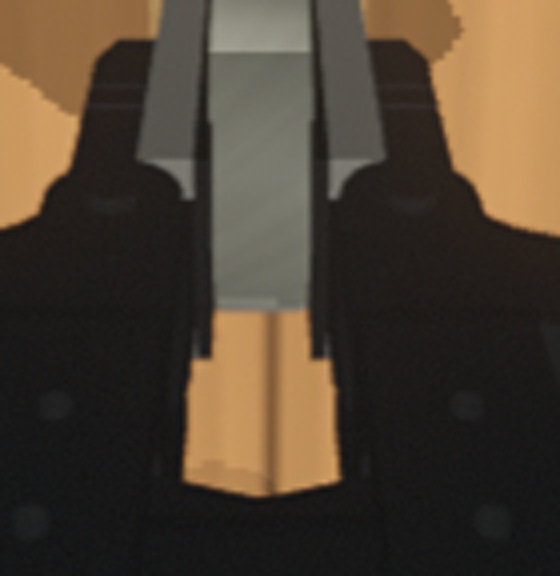

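```bash
python3 -m handwheel '[{"delta_pos":[-0.68,2.5,0],"yaw":-0.0375},{"delta_pos":[-0.68,3.64,0],"yaw":-0.0375},{"delta_pos":[-0.68,3.64,0],"yaw":-0.0375},{"delta_pos":[-0.68,3.64,0],"yaw":-0.0375},{"delta_pos":[-0.68,3.64,0],"yaw":-0.0375},{"delta_pos":[-0.68,3.64,0],"yaw":-0.0375},{"delta_pos":[-0.68,3.64,0],"yaw":-0.0375},{"delta_pos":[-0.68,3.64,0],"yaw":-0.0375},{"delta_pos":[-0.68,3.64,0],"yaw":-0.0375},{"delta_pos":[-0.68,3,0],"yaw":-0.0375}]'
python3 -m handwheel '[{"delta_pos":[0,1.5,0],"yaw":0},{"delta_pos":[0,0,-1],"yaw":0},{"delta_pos":[0,0,-1],"yaw":0},{"delta_pos":[0,0,0],"yaw":0},{"delta_pos":[0,0,0],"yaw":0},{"delta_pos":[0,0,0],"yaw":0}]'
```

```text
clock: 10.58
eef_pos: [486.7, 98.4, 209.6]
tool_rot: [-3.138, 0.001, 1.2]
force: [0.5, -0.0, 0.1]
width: 8.8
gripper_force: 58.7
clock: 11.08
eef_pos: [488.7, 108.7, 190.8]
tool_rot: [-3.141, 0.001, 1.197]
force: [-0.1, 0.6, -0.9]
width: 8.9
gripper_force: 58.7
```

```bash
python3 -m handwheel '[{"delta_pos":[0.07,0.45,-1],"yaw":0},{"delta_pos":[0,0,-0.8],"yaw":0},{"delta_pos":[0,0,0],"yaw":0},{"delta_pos":[0,0,0],"yaw":0},{"delta_pos":[0,0,0],"yaw":0}]'
python3 - <<'E'
from h import *
for i in range(3): s=status.read_state(); print(s["eef_pos"].round(2),s["tool_rot"].round(4))
p=shot("wrist"); C=cloud(p); s=p["st"]
Rt=R.from_euler('xyz',s["tool_rot"]).as_matrix(); T=(C-s["eef_pos"])@Rt; T[np.isnan(T)]=1e3
m=(abs(T[...,1])<16)&(abs(T[...,0])<40)
for a,b in((9,18),(20,41)):
    P=T[m&(T[...,2]>=a)&(T[...,2]<b)]; print(len(P),np.percentile(P,[3,50,97],axis=0).round(1).tolist(),P[:,0].max())
z=C[...,2]; m=(abs(z-120)<4)&(tochest(C)[...,1]<-60); print("case",np.median(z[m]),cv2.minAreaRect(C[m][:,:2].astype(np.float32)))
save(p,"ins.png",(190,200,330,330),5)
E
```

```text
clock: 11.5
eef_pos: [489.4, 114.8, 173.1]
tool_rot: [-3.142, 0.0, 1.199]
force: [0.6, 0.7, -1.2]
width: 9.3
gripper_force: 58.7
[489.4  114.84 173.07] [-3.1415e+00  2.0000e-04  1.1995e+00]
[489.4  114.84 173.07] [-3.1415e+00  2.0000e-04  1.1995e+00]
[489.4  114.84 173.07] [-3.1415e+00  2.0000e-04  1.1995e+00]
673 [[4.4, -11.7, 11.6], [9.9, -1.0, 12.9], [14.6, 10.2, 15.2]] 15.246229233347794
65 [[9.6, -3.8, 27.3], [10.2, -1.1, 31.9], [10.5, 1.7, 38.4]] 10.663040190205432
case 120.987556562711 ((489.7477111816406, 115.55052185058594), (64.8984146118164, 64.33930969238281), 75.6715087890625)
```

View pics/ins.png

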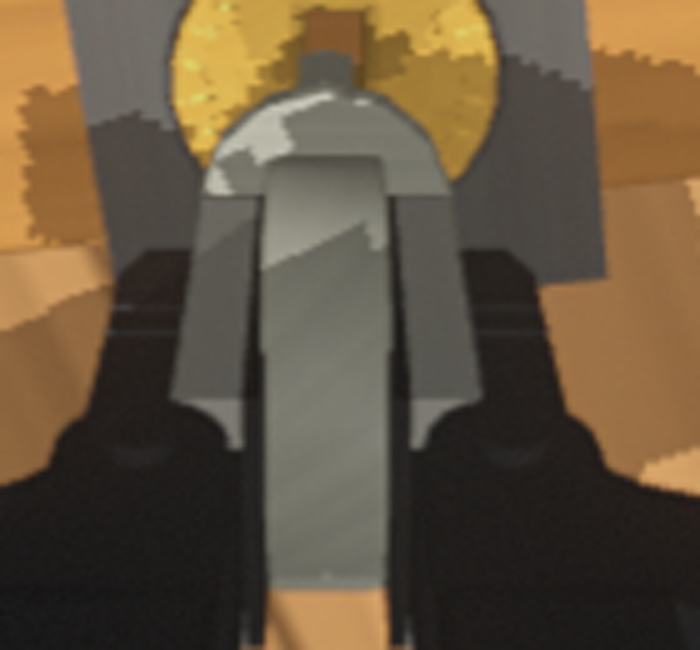

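```bash
python3 -m handwheel '[{"delta_pos":[0.035,-0.184,0],"yaw":0},{"delta_pos":[0,0,-0.5],"yaw":0},{"delta_pos":[0,0,-0.6],"yaw":0},{"delta_pos":[0,0,-0.6],"yaw":0},{"delta_pos":[0,0,0],"yaw":0},{"delta_pos":[0,0,0],"yaw":0}]'
```

```text
clock: 12.05
eef_pos: [489.3, 113.1, 155.6]
tool_rot: [-3.141, 0.001, 1.2]
force: [-0.2, 0.4, -0.4]
width: 9.2
gripper_force: 58.7
```

```bash
python3 -m handwheel '[{"delta_pos":[0.02,0,-0.5],"yaw":0},{"delta_pos":[0,0,-0.5],"yaw":0},{"delta_pos":[0,0,-0.4],"yaw":0},{"delta_pos":[0,0,-0.4],"yaw":0},{"delta_pos":[0,0,0],"yaw":0},{"delta_pos":[0,0,0],"yaw":0},{"delta_pos":[0,0,0],"yaw":0}]'
```

```text
clock: 12.63
eef_pos: [489.9, 113.3, 138.5]
tool_rot: [-3.141, -0.001, 1.2]
force: [-1.3, -0.0, 5.8]
width: 9.3
gripper_force: 59.5
```

```bash
python3 -m handwheel '[{"delta_pos":[-0.03,0.01,0],"yaw":-0.12},{"delta_pos":[-0.03,0.01,0],"yaw":-0.12},{"delta_pos":[-0.03,0.013,0],"yaw":-0.12},{"delta_pos":[-0.03,0.015,0],"yaw":-0.12},{"delta_pos":[-0.03,0.015,0],"yaw":-0.12},{"delta_pos":[-0.03,0.02,0],"yaw":-0.12},{"delta_pos":[0,0,0],"yaw":0},{"delta_pos":[0,0,0],"yaw":0}]'
```

```text
clock: 13.3
eef_pos: [489.4, 113.9, 138.5]
tool_rot: [3.14, -0.002, 0.481]
force: [1.6, -0.0, 4.5]
width: 9.1
gripper_force: 59.4
```

```bash
python3 -m handwheel '[{"delta_pos":[-0.02,0.025,0],"yaw":-0.12},{"delta_pos":[-0.015,0.03,0],"yaw":-0.12},{"delta_pos":[-0.015,0.03,0],"yaw":-0.12},{"delta_pos":[-0.013,0.03,0],"yaw":-0.12},{"delta_pos":[-0.01,0.03,0],"yaw":-0.12},{"delta_pos":[-0.01,0.03,0],"yaw":-0.1},{"delta_pos":[0,0,0],"yaw":-0.1},{"delta_pos":[0,0,0],"yaw":0},{"delta_pos":[0,0,0],"yaw":0}]'
python3 -c "
from h import *
s=status.read_state();print(s['torque'],s['force'],s['tool_rot'])"
```

```text
clock: 14.05
eef_pos: [489.0, 114.7, 138.6]
tool_rot: [3.141, -0.004, -0.318]
force: [3.1, -3.6, 3.6]
width: 8.9
gripper_force: 59.4
[-0.62764376 -0.79853181  0.01409001] [ 3.13673868 -3.56858709  3.61780671] [ 3.14081238 -0.00395922 -0.31840411]
```

```bash
python3 -m handwheel '[{"delta_pos":[0,0,0],"yaw":-0.1},{"delta_pos":[0,0,0],"yaw":-0.05},{"delta_pos":[0,0,0],"yaw":0},{"delta_pos":[0,0,0],"yaw":0},{"delta_pos":[0,0,0],"yaw":0}]'
python3 -c "
from h import *
s=status.read_state();print(s['torque'],s['force'],s['tool_rot'],s['qpos'][6])"
```

```text
clock: 14.47
eef_pos: [488.7, 115.0, 138.6]
tool_rot: [3.141, -0.003, -0.467]
force: [4.4, -3.7, 3.7]
width: 9.2
gripper_force: 63.5
[-0.89839745 -1.01052682  0.77405898] [ 4.43422345 -3.7419908   3.728007  ] [ 3.1414428  -0.00314786 -0.4668283 ] -1.452898236338108
```

```bash
python3 -m handwheel '[{"delta_pos":[0.02,-0.02,0],"yaw":0.1},{"delta_pos":[0,0,0],"yaw":0.06},{"delta_pos":[0,0,0],"yaw":0},{"delta_pos":[0,0,0],"yaw":0}]'
python3 -m handwheel '[{"delta_pos":[0,0,0],"yaw":0},{"delta_pos":[0,0,0],"yaw":0},{"delta_pos":[0,0,0],"yaw":0},{"delta_pos":[0,0,0],"yaw":0},{"delta_pos":[0,0,2],"yaw":0},{"delta_pos":[0,0,3],"yaw":0},{"delta_pos":[0,0,3],"yaw":0},{"delta_pos":[-4,0,3],"yaw":0},{"delta_pos":[-4,0,0],"yaw":0},{"delta_pos":[0,0,0],"yaw":0}]' 0.5
python3 - <<'E'
from h import *
p=shot("top")
C=cloud(p); Q=tochest(C); z=C[...,2]
m=(abs(Q[...,0]+30)<25)&(abs(Q[...,1]+100)<25)&(z>140)&(z<170); print(m.sum(),cv2.minAreaRect(Q[m].astype(np.float32)),np.percentile(z[m],95))
p=shot("wrist"); C=cloud(p); Q=tochest(C); z=C[...,2]
m=(abs(Q[...,0]+30)<25)&(abs(Q[...,1]+100)<25)&(z>140)&(z<185)
if m.sum()>3: print("wrist",m.sum(),cv2.minAreaRect(Q[m].astype(np.float32)),np.percentile(z[m],95))
s=shot("scene"); a=cv2.resize(s["color"][110:200,230:350,::-1],(600,450),interpolation=cv2.INTER_CUBIC)
cv2.imwrite("pics/end.png",a)
for k in("chisel","bodkin"): print(k,[(b["rect"],round(b["score"],2)) for b in models.boxes_of(s,k)[:1]])
E
```

```text
clock: 14.8
eef_pos: [488.2, 115.0, 138.5]
tool_rot: [-3.141, -0.002, -0.312]
force: [3.3, -4.1, 5.0]
width: 9.0
gripper_force: 59.5
clock: 15.63
eef_pos: [404.7, 116.1, 242.0]
tool_rot: [-3.142, 0.013, -0.311]
force: [-1.0, 0.7, -0.4]
width: 64.2
gripper_force: 0.0
45 ((-30.510326385498047, -100.01305389404297), (9.65338134765625, 35.01470947265625), 87.07447052001953) 169.05743904920502
wrist 1068 ((-30.357425689697266, -100.20511627197266), (10.49500560760498, 34.6128044128418), 87.32382202148438) 174.04349007074813
chisel [([179.5, 256.2, 196.8, 288.1], 0.58)]
bodkin [([215.8, 223.1, 230.3, 250.8], 0.69)]
```

View pics/end.png

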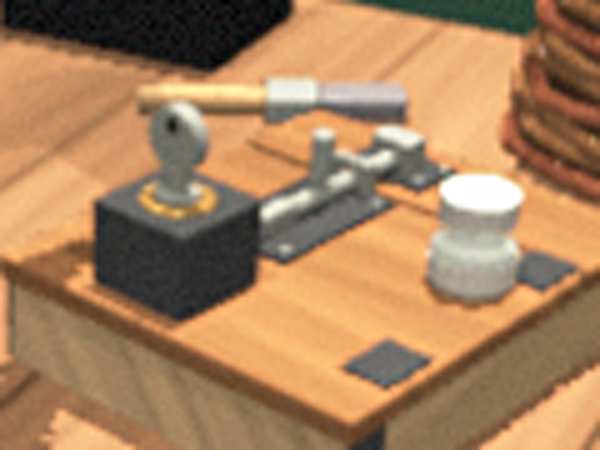

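The last picture shows the key upright in the lock at (180,150) and the bolt through its keeper at (400,145). The key stands turned about 1.62 rad, which is the stop plus play. Chisel and bodkin are in place.

```bash
python3 -c "
from h import *
print(ctrl.finish_job())"
```

```text
the job is handed in; nothing more can be done
None
```

I handed the job in after about 16 s of the 59 s: the bolt was pushed to its stop in the keeper, the key was fully home and turned to the lock's stop (about 1.6 rad with play) and left standing, and the chisel and bodkin were undisturbed in the rack; no verdict came back.

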